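# Pass the specimen jar out on the clipboard

### The arm

A 6-joint arm with a two-finger parallel gripper is mounted at the origin on the work surface. World frame = base frame: x ahead of the robot, y to its left, z up, the work surface at z = 0. Lengths are in m, angles in rad, forces in N, time in s.
With the tool pointing down it reaches from about 0.275 to 0.875 m from the base axis. Payload 12.5 kg.
Tool frame: the origin (TCP) lies midway between the tips of the shut fingers; the grasp point (between the pads) lies 19 mm behind it (arm.pinch_z is the distance from the TCP to the grasp point, in m); z points along the fingers, y is the line along which they close (so a half turn about z gives the same grasp; the last joint's range is limited). The gripper opens to 85 mm and grips with 20 to 120 N. Pads are 22 mm wide; open, the fingers measure 114 mm over their backs; the gripper's body (76 mm by 85 mm) begins 54 mm behind the grasp point. The pads swing forward as they close: fully open they stand 13 mm farther back than shut.
Start: joints at [-1.262, 0.351, 1.652, -0, 1.139, -0.085], TCP at [0.211, -0.508, 0.231] pointing down, gripper open.
Joint ranges: [-2.75, 2.75], [-0.79, 2.1], [0.01, 2.65], [-1.57, 4.71], [0.07, 3.14], [-2.87, 2.87]. Speed limits (rad/s): [2.22, 2.22, 2.79, 3.14, 3.14, 3.14].

### API

Orientations are given as a rotation vector (axis times angle).
In Python, from plant import arm gives the robot as it stands.
- The arm moves only by the tool arm_command, never from a script. Its argument "motion" is a list of rows, each an object of numbers: "fingers": the closure, from 0 (fully open) to 1 (shut); "x", "y", "z": the shift along the tool's x, y, z in cm; "ax", "ay", "az": the turn, a rotation vector about the tool's x, y, z in rad. A call has 1 to 12 rows; each row is the pose to reach, as a shift and turn from the pose commanded when the call began, along the tool's axes at that moment; what a row does not reach only later rows make up. A row lasts 1/12 s, in which the tool goes at most 41.7 mm and 7.16 degrees, less where a joint would pass 70% of its speed; a pose out of reach is approached as far as the arm can. A call with a gripper value outside its range is refused whole. The fingers move at their own pace and stop on an object; "squeeze" is the grip in N (left out, the last holds). Time passes only in rows, so rows that repeat a pose let the fingers close. It gives the time, the measured TCP pose, the force, the opening and the grip force at its end, in the units of the state.
- arm.observe(): the state, without advancing time (a new reading comes with each control period).
- arm.camera(name): name is "side" or "top" or "wrist"; returns a dict with "color" (420x560x3 uint8, red, green, blue), "vertical_fov" (degrees; the focal length in pixels is half the picture's height over the tangent of half this angle, whatever the lens; pixels are square), "cx", "cy" (the principal point, pixels), "R" (3x3) and "t" (3): a world point X has camera coordinates R X + t. Camera axes: x right, y down, z forward; pixel columns grow to the right and rows downward; lengths in m; the calibration is good to about 2 mm. A picture is of the moment at which its call begins. There is no depth.
- arm.finish_job(): hands the job in; it is judged then, once.
The state is a dict: "clock": time; "joints": joint angles; "qvel": joint speeds; "joint_efforts": joint torques, N m; "tcp_pos": TCP position; "tcp_rot": TCP orientation; "wrist_force": force on the tool from outside, world axes, zero at the start; "wrist_torque": the same for the moment, N m; "opening": finger opening in m; "grip_force": force on a finger pad.
Only numpy, scipy, OpenCV 4.12 (cv2) and the standard library are available. Lean on these libraries where they do the work, as an engineer would, in place of code of your own. Each camera call takes 0.05 s, during which the arm holds its last target. There are 200 camera calls.

### The job

Pick up the specimen jar, tip it to about 45 degrees (never past 60) and keep it there for a moment to check that its lid is tight, then bring it level and stand it gently on the bare outer part of the clipboard, beyond the strip of tape. Then hold the clipboard by its clip end and slide it outward over the desk shelf's far edge, without lifting it or letting it tip, until the strip of tape lies right along that edge, for a colleague across the desk to take the jar. Finish while still holding the board: it sticks out past its balance point, so do not let go; the jar stays standing on it, and everything else on the desk stays where it is.

Things in the scene. Friction and masses are not known exactly. Their poses are not given: they have to be found in the camera images.
- jar_center (a point): Specimen jar, the only closed round jar: white with a paper label and a grey screw lid (lid and body firmly one piece), upright cylinder 47 mm in diameter, 66 mm high, about 90 g. This point is its centre, 33 mm above its foot; z is the jar's axis, pointing up to the lid.
- shelf_edge (a point): Low desk shelf (monitor riser), fixed, white top 290 mm deep, 440 mm wide, 85 mm above the desk. Point: middle of its far top edge, the one away from the robot, at the height of the top. x points level outward, square to that edge; y along the edge; z up.
- tape_mark (a point): Clipboard: brown hardboard 315 x 225 x 5 mm, 0.32 kg, loose on the desk shelf, clip towards the robot, may lie askew. Point: middle of the 12 mm wide whitish strip of tape across its full width, on its upper face, 125 mm from the clip end, 190 mm from the outer end. x: along the board, clip to outer end; y: along the strip; z up. With the strip at the shelf's edge it tips outward unless held.
- clip_lever (a point): Upright steel lever of the clipboard's clip, rigid with the board: a plate 10 mm thick along the board, 56 mm wide across it, top 38 mm above the board's face. Point: its middle, 24 mm above the face, 97.5 mm from the tape's middle line towards the clip end; axes as the tape's. At its foot the clip's jaw, 3 mm high; beside it spring ears, to 55 mm off the middle, 17 mm high.
- sanitiser: White pump bottle, 48 x 72 x 190 mm high; not to be disturbed. Origin under its centre.
- mouse: Black computer mouse, 105 x 60 x 34 mm, on a dark blue pad; not to be disturbed. Origin under its centre.
- stapler: Grey and black stapler, 135 x 36 x 50 mm; not to be disturbed. Origin under its centre.
- marker: Felt marker, 140 mm long, 16 mm thick, lying on the desk shelf beside the clipboard; not to be disturbed. Origin under its centre.
- tape_roll: Roll of tape, 52 mm across, 15 mm high, lying on the desk shelf beside the clipboard; not to be disturbed. Origin under its centre.
- pen_cup: Dark steel cup with pens, 76 mm across, 100 mm high (pens to 146 mm); not to be disturbed. Origin under its centre.
- calculator: Desk calculator, 150 x 100 x 16 mm; not to be disturbed. Origin under its centre.

How it is judged:
By the outcome, as a careful person would: the job done as asked, in the order asked, and still so for the second after the job is handed in, while the arm keeps its last pose, push and grip.
It also fails if it takes over 64 s, if anything falls off the work surface, if the arm or the gripper's body presses on something with over 40 N, if the wrist force passes 120 N, or if a joint passes its speed limit or range.

## Working session

There is one attempt and no reset: what is moved stays moved. The work goes in short steps, Python scripts to look and compute and a tool call to move; the robot and the scene stay as the last step left them, time stands still between calls to the robot, and variables do not carry over. Pictures are saved under pics/ and viewed, at most 12 in all, crops included, and the job is handed in when it is done.

Besides the shell and the picture viewer there is one more tool, called after "Call:" as a command line: name --argument value ..., lists and objects as JSON in quotes. arm_command: Moves the arm, as the interface text tells. Its arguments: {"type":"object","properties":{"motion":{"type":"array","items":{"type":"object","properties":{"fingers":{"type":"number"},"x":{"type":"number"},"y":{"type":"number"},"z":{"type":"number"},"ax":{"type":"number"},"ay":{"type":"number"},"az":{"type":"number"}}}},"squeeze":{"type":"number"}},"required":["motion"]}

```bash
mkdir -p pics; ls
python3 - <<'E'
from plant import arm
import cv2,numpy as np
s=arm.observe()
print(s,arm.pinch_z)
for n in("side","top","wrist"):
    c=arm.camera(n); cv2.imwrite(f"pics/{n}0.png",c["color"][:,:,::-1])
    np.savez(f"pics/{n}0.npz",**c); print(n,c["vertical_fov"],c["cx"],c["cy"],c["R"],c["t"])
E
```

```text
pics
{'clock': 0.0, 'joints': array([-1.26158538e+00,  3.51221942e-01,  1.65245201e+00, -9.97300463e-06,
        1.13910180e+00, -8.46016164e-02]), 'qvel': array([ 0.00036518, -0.00126451, -0.00037791,  0.00017151,  0.00019803,
        0.00183502]), 'joint_efforts': array([-1.88568647e-04, -5.06101978e+01, -2.91406167e+01, -1.03921207e-04,
        4.52039487e-03, -1.10821662e-05]), 'tcp_pos': array([ 0.21095692, -0.50756119,  0.23075564]), 'tcp_rot': array([-3.07973290e+00, -6.14386296e-01,  2.22321860e-04]), 'wrist_force': array([-0.2127129 , -0.15245667,  0.56541184]), 'wrist_torque': array([-0.00044039, -0.0156483 , -0.02175773]), 'grip_force': 0.0, 'opening': 0.08537396030882877} 0.0187
side 45.45161808194041 274.04809988234894 207.36462153182046 [[ 0.99039427 -0.13659847  0.0214486 ]
 [-0.05788292 -0.55044964 -0.83285939]
 [ 0.12557369  0.82361766 -0.55306889]] [-0.52646589  0.11803113  1.35113779]
top 42.020040029987356 279.7812059688364 210.39233046058084 [[-0.02468144 -0.99957854 -0.01528294]
 [-0.98866317  0.02667112 -0.14776259]
 [ 0.14810793  0.01146268 -0.98890477]] [0.04348104 0.5587664  1.31305693]
wrist 69.8183116059659 281.7555085246484 207.65484236622527 [[ 0.38334011 -0.92360648 -0.00119797]
 [-0.88376508 -0.36718029  0.29006537]
 [-0.26834612 -0.11013497 -0.95700608]] [-0.54848735 -0.03734919  0.38001106]
```

View pics/top0.png

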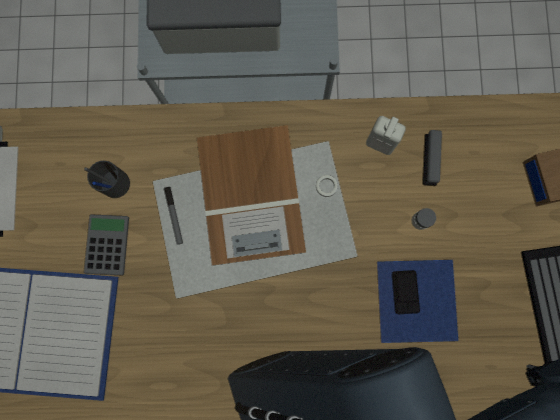

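View pics/side0.png

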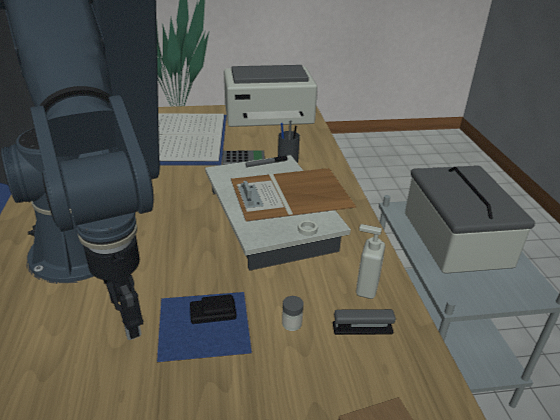

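The top view shows the shelf (corners about (153,181), (329,142), (357,257), (177,297)), with the board on it, its tape from (206,213) to (299,202), and the jar lid at (424,219). In the side view the jar is at about (292,313). I'll enlarge these.

Run:
```python
import cv2,numpy as np
t=cv2.imread("pics/top0.png"); s=cv2.imread("pics/side0.png")
cv2.imwrite("pics/c1.png",cv2.resize(t[115:305,145:365],None,fx=3,fy=3,interpolation=cv2.INTER_CUBIC))
a=cv2.resize(t[195:245,395:455],None,fx=6,fy=6,interpolation=cv2.INTER_CUBIC)
b=cv2.resize(s[285:345,262:322],None,fx=6,fy=6,interpolation=cv2.INTER_CUBIC)
a=cv2.copyMakeBorder(a,0,60,0,0,0)
cv2.imwrite("pics/c2.png",np.hstack([a,b]))
```

```text
(no output)
```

View pics/c1.png

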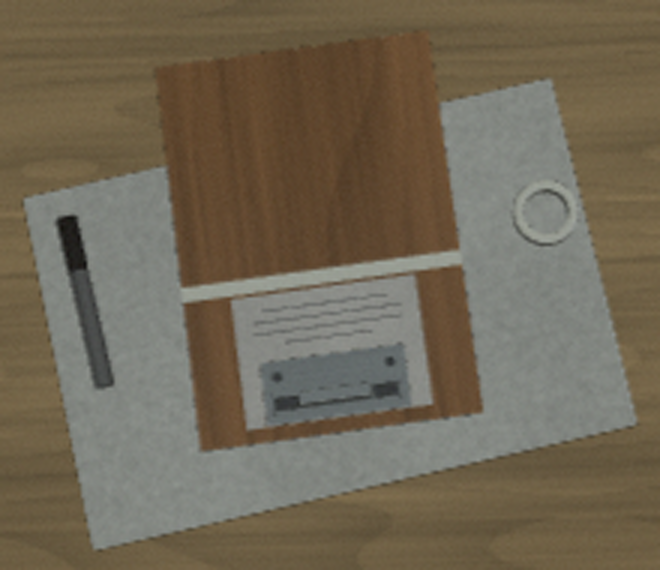

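View pics/c2.png

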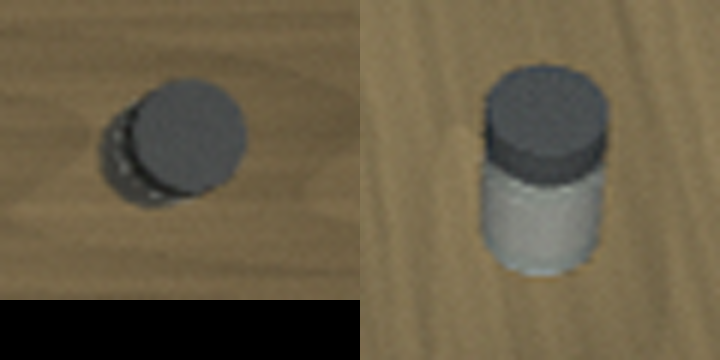

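c1: shelf corners (23,199), (551,79), (636,424), (95,549). Board corners (155,68), (427,31), (482,411), (201,451). Tape middle ends (182,296), (461,258). c2: lid centre at (188,138) in the top half, and (186,110) within the side half.

```bash
cat > h.py <<'E'
import numpy as np
from scipy.spatial.transform import Rotation as Ro
from scipy.optimize import least_squares
def ray(c,uv,z):
    f=c["color"].shape[0]/2/np.tan(np.radians(c["vertical_fov"])/2)
    d=np.c_[(np.array(uv,float)-[c["cx"],c["cy"]])/f,np.ones(len(uv))]@c["R"]
    o=-c["R"].T@c["t"]; return o+d*((z-o[2])/d[:,2])[:,None]
def proj(c,X):
    f=c["color"].shape[0]/2/np.tan(np.radians(c["vertical_fov"])/2)
    q=np.atleast_2d(X)@c["R"].T+c["t"]; return q[:,:2]/q[:,2:]*f+[c["cx"],c["cy"]]
def rigid(model,pts):
    g=lambda p:(np.array(model)@np.array([[np.cos(p[2]),np.sin(p[2])],[-np.sin(p[2]),np.cos(p[2])]])+p[:2]-pts[:,:2]).ravel()
    r=least_squares(g,[*pts[:,:2].mean(0),0]); return r.x,r.fun.reshape(-1,2)*1e3
def tool(dw,rot):  # world shift (m) -> tool axes cm
    return Ro.from_rotvec(rot).inv().apply(dw)*100
E
python3 - <<'E'
from h import *
np.set_printoptions(precision=4,suppress=True)
T=dict(np.load("pics/top0.npz")); S=dict(np.load("pics/side0.npz"))
cv=lambda p:(np.array(p,float)+.5)/3-.5+[145,115]
sh=ray(T,cv([(23,199),(551,79),(636,424),(95,549)]),.085)
print("shelf",sh); p,r=rigid([(0,.22),(0,-.22),(-.29,-.22),(-.29,.22)],sh);print("edge",p,r)
b=ray(T,cv([(155,68),(427,31),(482,411),(201,451),(182,296),(461,258)]),.09)
pb,r=rigid([(.19,.1125),(.19,-.1125),(-.125,-.1125),(-.125,.1125),(0,.1125),(0,-.1125)],b);print("tape",pb,r)
d=np.array([np.cos(pb[2]),np.sin(pb[2])]);print("lever",pb[:2]-.0975*d)
e=np.array([np.cos(p[2]),np.sin(p[2])]);n=np.array([-e[1],e[0]])
print("tape rel edge",(pb[:2]-p[:2])@e,(pb[:2]-p[:2])@n,np.degrees(pb[2]-p[2]))
print("jar top",ray(T,[((188.5)/6-.5+395,138.5/6-.5+195)],.066),"side",ray(S,[(186.5/6-.5+262,110.5/6-.5+285)],.066))
for nm,uv,z in(("san",(387,120),.19),("stap",(432,158),.05),("mouse",(405,292),.034),("roll",(145+545/3,115+212/3),.1),("mk1",(145+67/3,115+215/3),.1),("mk2",(145+104/3,115+387/3),.1)): print(nm,ray(T,[uv],z))
E
```

```text
shelf [[ 0.6337  0.3359  0.085 ]
 [ 0.7213 -0.0942  0.085 ]
 [ 0.4394 -0.1504  0.085 ]
 [ 0.3526  0.2766  0.085 ]]
edge [0.6788 0.121  0.2013] [[ 1.1466  0.5976]
 [ 1.5103 -0.4204]
 [-0.7503 -2.1257]
 [-1.9066  1.9485]]
tape [0.5627 0.0953 0.1126] [[ 0.4552  0.5902]
 [ 1.0777 -0.7286]
 [-1.2159 -1.114 ]
 [-0.7717  0.7839]
 [-0.0916  0.4235]
 [ 0.5463  0.0449]]
lever [0.4659 0.0844]
tape rel edge -0.11884211533693806 -0.0019100035904131602 -5.080052109285152
jar top [[ 0.529  -0.3242  0.066 ]] side [[ 0.5267 -0.3259  0.066 ]]
san [[ 0.7368 -0.2192  0.19  ]]
stap [[ 0.68   -0.3529  0.05  ]]
mouse [[ 0.3523 -0.2701  0.034 ]]
roll [[ 0.6075 -0.0848  0.1   ]]
mk1 [[0.6157 0.296  0.1   ]]
mk2 [[0.4773 0.2661 0.1   ]]
```

Call:
arm_command --motion '[{"x":4,"y":-0.5,"az":-0.07,"fingers":0},{"x":8,"y":-1,"az":-0.14,"fingers":0},{"x":12,"y":-1.5,"az":-0.21,"fingers":0},{"x":16,"y":-2.1,"az":-0.28,"fingers":0},{"x":20,"y":-2.6,"az":-0.35,"fingers":0},{"x":24,"y":-3.1,"az":-0.42,"fingers":0},{"x":28,"y":-3.6,"az":-0.5,"fingers":0},{"x":32,"y":-4.1,"az":-0.57,"fingers":0},{"x":35,"y":-4.5,"az":-0.61,"fingers":0},{"x":36.3,"y":-4.7,"az":-0.625,"fingers":0},{"x":36.3,"y":-4.7,"az":-0.625,"fingers":0},{"x":36.3,"y":-4.7,"az":-0.625,"fingers":0}]'

```text
$.motion[0]: bad value
```

Run:
```python
from h import *
from plant import arm
import cv2
s=arm.observe();print(s["tcp_pos"],s["tcp_rot"],s["joints"]);print(Ro.from_rotvec(s["tcp_rot"]).as_matrix().round(3))
c=arm.camera("wrist");cv2.imwrite("pics/w1.png",c["color"][:,:,::-1]);np.savez("pics/w1.npz",**c)
p=s["tcp_pos"];print("proj lid",proj(c,[.528,-.325,.066]),"tool shift",tool(np.array([.528,-.325,.015])-p,s["tcp_rot"]))
```

```text
[ 0.21096914 -0.50766207  0.23088531] [-3.08004427e+00 -6.14365111e-01  1.57847244e-04] [-1.26162359e+00  3.51117949e-01  1.65226073e+00 -2.21446897e-06
  1.13909317e+00 -8.45910473e-02]
[[ 0.923  0.384 -0.   ]
 [ 0.384 -0.923  0.001]
 [ 0.    -0.001 -1.   ]]
proj lid [[ 216.06058267 -313.61676135]] tool shift [36.28348093 -4.68594592 21.59526744]
```

View pics/w1.png

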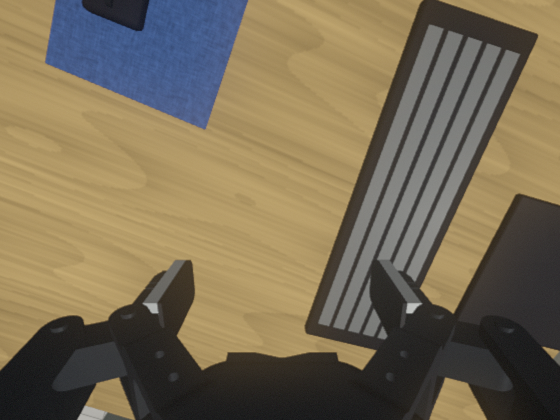

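The move was refused, so the wrist view still shows only the start pose: pad corner top left, keyboard at centre right. I'll retry with every key in each row.

Call:
arm_command --motion '[{"x":4,"y":-0.5,"z":0,"ax":0,"ay":0,"az":-0.07,"fingers":0},{"x":8,"y":-1,"z":0,"ax":0,"ay":0,"az":-0.14,"fingers":0},{"x":12,"y":-1.5,"z":0,"ax":0,"ay":0,"az":-0.21,"fingers":0},{"x":16,"y":-2.1,"z":0,"ax":0,"ay":0,"az":-0.28,"fingers":0},{"x":20,"y":-2.6,"z":0,"ax":0,"ay":0,"az":-0.35,"fingers":0},{"x":24,"y":-3.1,"z":0,"ax":0,"ay":0,"az":-0.42,"fingers":0},{"x":28,"y":-3.6,"z":0,"ax":0,"ay":0,"az":-0.5,"fingers":0},{"x":32,"y":-4.1,"z":0,"ax":0,"ay":0,"az":-0.57,"fingers":0},{"x":35,"y":-4.5,"z":0,"ax":0,"ay":0,"az":-0.61,"fingers":0},{"x":36.3,"y":-4.7,"z":0,"ax":0,"ay":0,"az":-0.625,"fingers":0},{"x":36.3,"y":-4.7,"z":0,"ax":0,"ay":0,"az":-0.625,"fingers":0},{"x":36.3,"y":-4.7,"z":0,"ax":0,"ay":0,"az":-0.625,"fingers":0}]'

```text
clock: 1.2
tcp_pos: [0.5279, -0.3252, 0.2309]
tcp_rot: [-2.742, -1.532, 0.001]
wrist_force: [0.1, 0.0, -0.5]
opening: 0.0854
grip_force: 0.0
```

Run:
```python
from h import *
from plant import arm
import cv2
s=arm.observe();print(s["tcp_pos"],s["joints"])
c=arm.camera("wrist");cv2.imwrite("pics/w2.png",c["color"][:,:,::-1]);np.savez("pics/w2.npz",**c)
p=s["tcp_pos"];print("proj lid",proj(c,[[.528,-.325,.066],[.528,-.325,0]]))
```

```text
[ 0.52788631 -0.32519363  0.23089182] [-6.27055441e-01  4.78993105e-01  1.45953310e+00 -3.40849076e-04
  1.20388648e+00 -7.49241582e-02]
proj lid [[282.4633213  190.4404818 ]
 [282.38211276 178.10533178]]
```

View pics/w2.png

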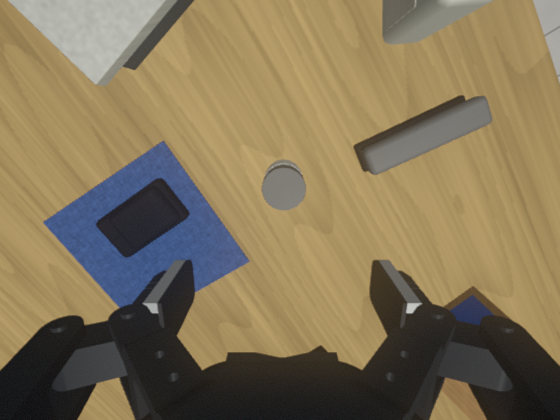

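The lid sits at (284,188), predicted at (282,190), so the alignment is within 2 mm. Going down now.

Call:
arm_command --motion '[{"x":0,"y":0,"z":3,"ax":0,"ay":0,"az":0,"fingers":0},{"x":0,"y":0,"z":6,"ax":0,"ay":0,"az":0,"fingers":0},{"x":0,"y":0,"z":9,"ax":0,"ay":0,"az":0,"fingers":0},{"x":0,"y":0,"z":12,"ax":0,"ay":0,"az":0,"fingers":0},{"x":0,"y":0,"z":14,"ax":0,"ay":0,"az":0,"fingers":0},{"x":0,"y":0,"z":16,"ax":0,"ay":0,"az":0,"fingers":0},{"x":0,"y":0,"z":18,"ax":0,"ay":0,"az":0,"fingers":0},{"x":0,"y":0,"z":19.5,"ax":0,"ay":0,"az":0,"fingers":0},{"x":0,"y":0,"z":20.5,"ax":0,"ay":0,"az":0,"fingers":0},{"x":0,"y":0,"z":21.2,"ax":0,"ay":0,"az":0,"fingers":0},{"x":0,"y":0,"z":21.3,"ax":0,"ay":0,"az":0,"fingers":0},{"x":0,"y":0,"z":21.3,"ax":0,"ay":0,"az":0,"fingers":0}]'

```text
clock: 2.25
tcp_pos: [0.528, -0.3257, 0.0186]
tcp_rot: [2.743, 1.531, 0.0]
wrist_force: [0.3, -0.3, 0.3]
opening: 0.0853
grip_force: 0.0
```

Call:
arm_command --motion '[{"x":0,"y":0,"z":0,"ax":0,"ay":0,"az":0,"fingers":0.2},{"x":0,"y":0,"z":0,"ax":0,"ay":0,"az":0,"fingers":0.3},{"x":0,"y":0,"z":0,"ax":0,"ay":0,"az":0,"fingers":0.4},{"x":0,"y":0,"z":0,"ax":0,"ay":0,"az":0,"fingers":0.5},{"x":0,"y":0,"z":0,"ax":0,"ay":0,"az":0,"fingers":0.6},{"x":0,"y":0,"z":0,"ax":0,"ay":0,"az":0,"fingers":0.8},{"x":0,"y":0,"z":0,"ax":0,"ay":0,"az":0,"fingers":1},{"x":0,"y":0,"z":0,"ax":0,"ay":0,"az":0,"fingers":1},{"x":0,"y":0,"z":0,"ax":0,"ay":0,"az":0,"fingers":1},{"x":0,"y":0,"z":0,"ax":0,"ay":0,"az":0,"fingers":1},{"x":0,"y":0,"z":0,"ax":0,"ay":0,"az":0,"fingers":1},{"x":0,"y":0,"z":0,"ax":0,"ay":0,"az":0,"fingers":1}]' --squeeze 30

```text
clock: 3.25
tcp_pos: [0.5287, -0.3255, 0.019]
tcp_rot: [2.742, 1.531, 0.001]
wrist_force: [-0.4, 0.1, 6.1]
opening: 0.0459
grip_force: 30.3
```

Call:
arm_command --motion '[{"x":0,"y":0,"z":-0.5,"ax":0,"ay":0,"az":0,"fingers":1},{"x":0,"y":0,"z":-1,"ax":0,"ay":0,"az":0,"fingers":1},{"x":0,"y":0,"z":-2.5,"ax":0,"ay":0,"az":0,"fingers":1},{"x":0,"y":0,"z":-4,"ax":0,"ay":0,"az":0,"fingers":1},{"x":0,"y":0,"z":-6,"ax":0,"ay":0,"az":0,"fingers":1},{"x":0,"y":0,"z":-8,"ax":0,"ay":0,"az":0,"fingers":1},{"x":0,"y":0,"z":-10,"ax":0,"ay":0,"az":0,"fingers":1},{"x":0,"y":0,"z":-12,"ax":0,"ay":0,"az":0,"fingers":1},{"x":0,"y":0,"z":-14,"ax":0,"ay":0,"az":0,"fingers":1},{"x":0,"y":0,"z":-16,"ax":0,"ay":0,"az":0,"fingers":1},{"x":0,"y":0,"z":-17.5,"ax":0,"ay":0,"az":0,"fingers":1},{"x":0,"y":0,"z":-18,"ax":0,"ay":0,"az":0,"fingers":1}]'

```text
clock: 4.25
tcp_pos: [0.5288, -0.3256, 0.201]
tcp_rot: [2.74, 1.531, 0.002]
wrist_force: [0.1, 0.1, -0.1]
opening: 0.046
grip_force: 30.9
```

Call:
arm_command --motion '[{"x":0,"y":0,"z":0,"ax":0,"ay":0,"az":0,"fingers":1},{"x":0,"y":0,"z":0,"ax":-0.05,"ay":0,"az":0,"fingers":1},{"x":0,"y":0,"z":0,"ax":-0.13,"ay":0,"az":0,"fingers":1},{"x":0,"y":0,"z":0,"ax":-0.21,"ay":0,"az":0,"fingers":1},{"x":0,"y":0,"z":0,"ax":-0.3,"ay":0,"az":0,"fingers":1},{"x":0,"y":0,"z":0,"ax":-0.39,"ay":0,"az":0,"fingers":1},{"x":0,"y":0,"z":0,"ax":-0.48,"ay":0,"az":0,"fingers":1},{"x":0,"y":0,"z":0,"ax":-0.57,"ay":0,"az":0,"fingers":1},{"x":0,"y":0,"z":0,"ax":-0.65,"ay":0,"az":0,"fingers":1},{"x":0,"y":0,"z":0,"ax":-0.72,"ay":0,"az":0,"fingers":1},{"x":0,"y":0,"z":0,"ax":-0.77,"ay":0,"az":0,"fingers":1},{"x":0,"y":0,"z":0,"ax":-0.79,"ay":0,"az":0,"fingers":1}]'

```text
clock: 5.25
tcp_pos: [0.5322, -0.3201, 0.1978]
tcp_rot: [2.146, 1.214, 0.489]
wrist_force: [0.4, -0.1, -0.1]
opening: 0.0455
grip_force: 30.9
```

Call:
arm_command --motion '[{"x":0,"y":0,"z":0,"ax":0,"ay":0,"az":0,"fingers":1},{"x":0,"y":0,"z":0,"ax":0,"ay":0,"az":0,"fingers":1},{"x":0,"y":0,"z":0,"ax":0,"ay":0,"az":0,"fingers":1},{"x":0,"y":0,"z":0,"ax":0,"ay":0,"az":0,"fingers":1},{"x":0,"y":0,"z":0,"ax":0,"ay":0,"az":0,"fingers":1},{"x":0,"y":0,"z":0,"ax":0,"ay":0,"az":0,"fingers":1},{"x":0,"y":0,"z":0,"ax":0,"ay":0,"az":0,"fingers":1},{"x":0,"y":0,"z":0,"ax":0,"ay":0,"az":0,"fingers":1},{"x":0,"y":0,"z":0,"ax":0,"ay":0,"az":0,"fingers":1},{"x":0,"y":0,"z":0,"ax":0,"ay":0,"az":0,"fingers":1},{"x":0,"y":0,"z":0,"ax":0,"ay":0,"az":0,"fingers":1},{"x":0,"y":0,"z":0,"ax":0,"ay":0,"az":0,"fingers":1}]'

```text
clock: 6.25
tcp_pos: [0.5334, -0.3207, 0.1996]
tcp_rot: [2.144, 1.213, 0.491]
wrist_force: [-0.5, 0.8, -1.2]
opening: 0.046
grip_force: 30.9
```

Run:
```python
from h import *
from plant import arm
import cv2
s=arm.observe();print(s["tcp_pos"],s["joints"],s["wrist_force"],s["opening"]);print(Ro.from_rotvec(s["tcp_rot"]).as_matrix().round(3))
c=arm.camera("side");p=proj(c,s["tcp_pos"])[0].astype(int);print(p)
i=c["color"][max(p[1]-90,0):p[1]+60,max(p[0]-100,0):p[0]+100,::-1];cv2.imwrite("pics/s3.png",cv2.resize(i,None,fx=3,fy=3))
```

```text
[ 0.5334297  -0.32065594  0.19960212] [-0.65672748  0.30910472  2.00918139  0.81889822  0.13070073 -0.89376474] [-0.4841151   0.77153134 -1.17608512] 0.04599333311437499
[[ 0.509  0.63   0.586]
 [ 0.861 -0.387 -0.332]
 [ 0.018  0.673 -0.739]]
[298 254]
```

View pics/s3.png

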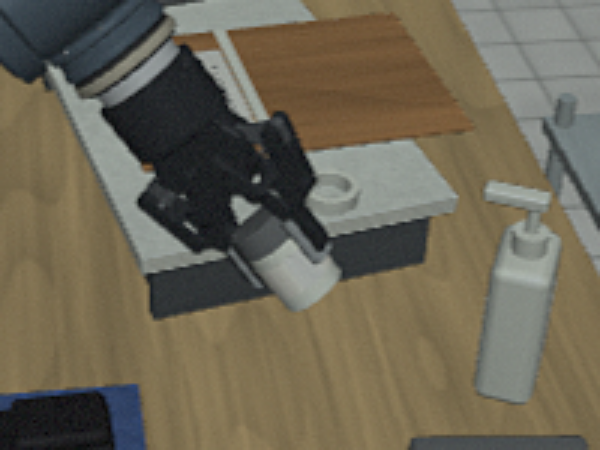

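The side crop shows the jar held firmly, tilted about 42° (by the tool pose) near a wrist singularity. I'll move up and out while nudging to 45°, then hold.

Call:
arm_command --motion '[{"x":0,"y":1,"z":-0.3,"ax":0,"ay":0,"az":0,"fingers":1},{"x":0,"y":2.5,"z":-0.7,"ax":0,"ay":0,"az":0,"fingers":1},{"x":0,"y":4,"z":-1.1,"ax":-0.01,"ay":0,"az":0,"fingers":1},{"x":0,"y":5.5,"z":-1.5,"ax":-0.02,"ay":0,"az":0,"fingers":1},{"x":0,"y":7,"z":-1.9,"ax":-0.03,"ay":0,"az":0,"fingers":1},{"x":0,"y":8.2,"z":-2.2,"ax":-0.04,"ay":0,"az":0,"fingers":1},{"x":0,"y":9,"z":-2.5,"ax":-0.045,"ay":0,"az":0,"fingers":1},{"x":0,"y":9,"z":-2.5,"ax":-0.045,"ay":0,"az":0,"fingers":1},{"x":0,"y":9,"z":-2.5,"ax":-0.045,"ay":0,"az":0,"fingers":1},{"x":0,"y":9,"z":-2.5,"ax":-0.045,"ay":0,"az":0,"fingers":1},{"x":0,"y":9,"z":-2.5,"ax":-0.045,"ay":0,"az":0,"fingers":1},{"x":0,"y":9,"z":-2.5,"ax":-0.045,"ay":0,"az":0,"fingers":1}]'

```text
clock: 7.3
tcp_pos: [0.5752, -0.347, 0.2781]
tcp_rot: [2.107, 1.192, 0.513]
wrist_force: [0.8, 0.7, -0.3]
opening: 0.0458
grip_force: 30.9
```

Run:
```python
from h import *
from plant import arm
s=arm.observe();M=Ro.from_rotvec(s["tcp_rot"]).as_matrix();print(s["tcp_pos"],s["joints"],M.round(3),np.degrees(np.arccos(-M[2,2])))
```

```text
[ 0.57523734 -0.34697577  0.2780541 ] [-0.6489209   0.27017113  1.84762244  0.36770866  0.2622015  -0.42535281] [[ 0.509  0.604  0.613]
 [ 0.861 -0.372 -0.348]
 [ 0.018  0.705 -0.709]] 44.8516247123298
```

Call:
arm_command --motion '[{"x":0,"y":0,"z":0,"ax":0,"ay":0,"az":0,"fingers":1},{"x":0,"y":0,"z":0,"ax":0,"ay":0,"az":0,"fingers":1},{"x":0,"y":0,"z":0,"ax":0,"ay":0,"az":0,"fingers":1},{"x":0,"y":0,"z":0,"ax":0,"ay":0,"az":0,"fingers":1},{"x":0,"y":0,"z":0,"ax":0,"ay":0,"az":0,"fingers":1},{"x":0,"y":0,"z":0,"ax":0,"ay":0,"az":0,"fingers":1},{"x":0,"y":0,"z":0,"ax":0,"ay":0,"az":0,"fingers":1},{"x":0,"y":0,"z":0,"ax":0,"ay":0,"az":0,"fingers":1},{"x":0,"y":0,"z":0,"ax":0,"ay":0,"az":0,"fingers":1},{"x":0,"y":0,"z":0,"ax":0,"ay":0,"az":0,"fingers":1},{"x":0,"y":0,"z":0,"ax":0,"ay":0,"az":0,"fingers":1},{"x":0,"y":0,"z":0,"ax":0,"ay":0,"az":0,"fingers":1}]'

```text
clock: 8.3
tcp_pos: [0.5755, -0.3472, 0.2787]
tcp_rot: [2.106, 1.191, 0.514]
wrist_force: [-0.1, -0.1, -0.3]
opening: 0.0461
grip_force: 30.9
```

Call:
arm_command --motion '[{"x":0,"y":0,"z":0,"ax":0.03,"ay":0,"az":0,"fingers":1},{"x":0,"y":0,"z":0,"ax":0.1,"ay":0,"az":0,"fingers":1},{"x":0,"y":0,"z":0,"ax":0.18,"ay":0,"az":0,"fingers":1},{"x":0,"y":0,"z":0,"ax":0.27,"ay":0,"az":0,"fingers":1},{"x":0,"y":0,"z":0,"ax":0.36,"ay":0,"az":0,"fingers":1},{"x":0,"y":0,"z":0,"ax":0.45,"ay":0,"az":0,"fingers":1},{"x":0,"y":0,"z":0,"ax":0.54,"ay":0,"az":0,"fingers":1},{"x":0,"y":0,"z":0,"ax":0.63,"ay":0,"az":0,"fingers":1},{"x":0,"y":0,"z":0,"ax":0.71,"ay":0,"az":0,"fingers":1},{"x":0,"y":0,"z":0,"ax":0.76,"ay":0,"az":0,"fingers":1},{"x":0,"y":0,"z":0,"ax":0.783,"ay":0,"az":0,"fingers":1},{"x":0,"y":0,"z":0,"ax":0.783,"ay":0,"az":0,"fingers":1}]'

```text
clock: 9.3
tcp_pos: [0.576, -0.3475, 0.278]
tcp_rot: [-2.721, -1.552, -0.023]
wrist_force: [0.0, -0.7, -0.7]
opening: 0.0459
grip_force: 30.9
```

Run:
```python
from h import *
from plant import arm
s=arm.observe();R=Ro.from_rotvec(s["tcp_rot"]);M=R.as_matrix();print(s["tcp_pos"],M.round(4))
tape=np.array([.5627,.0953]);d=np.array([np.cos(.1126),np.sin(.1126)])
tgt=np.r_[tape+.068*d,.20];a=-np.pi/2  # y azimuth wanted 0.1126
y=np.r_[d,0];z=np.array([0,0,-1.]);W=np.c_[np.cross(y,z),y,z]
print("target",tgt,"shift",tool(tgt-s["tcp_pos"],s["tcp_rot"]),"turn",(R.inv()*Ro.from_matrix(W)).as_rotvec())
```

```text
[ 0.57595224 -0.34745739  0.27798947] [[ 5.090e-01  8.607e-01  8.300e-03]
 [ 8.606e-01 -5.091e-01  1.550e-02]
 [ 1.750e-02 -8.000e-04 -9.998e-01]]
target [0.63026938 0.10294063 0.2       ] shift [ 41.38832649 -18.24755715   8.54072152] turn [ 0.00492796 -0.0171844  -0.64670353]
```

Call:
arm_command --motion '[{"x":1.5,"y":-0.7,"z":0,"ax":0,"ay":-0.001,"az":-0.03,"fingers":1},{"x":4.5,"y":-2,"z":0.2,"ax":0,"ay":-0.002,"az":-0.08,"fingers":1},{"x":8,"y":-3.5,"z":0.4,"ax":0.001,"ay":-0.004,"az":-0.14,"fingers":1},{"x":11.5,"y":-5,"z":0.6,"ax":0.001,"ay":-0.005,"az":-0.2,"fingers":1},{"x":15,"y":-6.6,"z":0.8,"ax":0.002,"ay":-0.007,"az":-0.26,"fingers":1},{"x":18.5,"y":-8.2,"z":1,"ax":0.002,"ay":-0.008,"az":-0.32,"fingers":1},{"x":22,"y":-9.7,"z":1.2,"ax":0.003,"ay":-0.01,"az":-0.38,"fingers":1},{"x":25.5,"y":-11.2,"z":1.4,"ax":0.003,"ay":-0.011,"az":-0.44,"fingers":1},{"x":29,"y":-12.8,"z":1.6,"ax":0.004,"ay":-0.013,"az":-0.5,"fingers":1},{"x":32.5,"y":-14.3,"z":1.8,"ax":0.004,"ay":-0.015,"az":-0.56,"fingers":1},{"x":35.5,"y":-15.7,"z":2,"ax":0.005,"ay":-0.016,"az":-0.6,"fingers":1},{"x":37.5,"y":-16.5,"z":2.2,"ax":0.005,"ay":-0.017,"az":-0.63,"fingers":1}]'

```text
clock: 10.3
tcp_pos: [0.6239, 0.0638, 0.2635]
tcp_rot: [2.105, 2.33, 0.003]
wrist_force: [0.8, 0.6, -0.7]
opening: 0.0457
grip_force: 31.0
```

```bash
cat > st.py <<'E'
from h import *
from plant import arm
def to(xy,z,az):
    s=arm.observe();R=Ro.from_rotvec(s["tcp_rot"])
    y=np.array([np.cos(az),np.sin(az),0]);zz=np.array([0,0,-1.]);W=np.c_[np.cross(y,zz),y,zz]
    print("shift",tool(np.r_[xy,z]-s["tcp_pos"],s["tcp_rot"]).round(3),"turn",(R.inv()*Ro.from_matrix(W)).as_rotvec().round(4),"at",s["tcp_pos"])
E
python3 -c "
from st import *
to([.6303,.1029],.14,.1126)"
```

```text
shift [ 3.826  1.006 12.349] turn [ 0.0025  0.0001 -0.0114] at [0.62385364 0.06379114 0.26346355]
```

Call:
arm_command --motion '[{"x":1.5,"y":0.4,"z":0,"ax":0,"ay":0,"az":-0.005,"fingers":1},{"x":2.7,"y":0.7,"z":0.5,"ax":0.001,"ay":0,"az":-0.01,"fingers":1},{"x":3.5,"y":0.9,"z":1.5,"ax":0.002,"ay":0,"az":-0.011,"fingers":1},{"x":3.8,"y":1,"z":3,"ax":0.0025,"ay":0,"az":-0.011,"fingers":1},{"x":3.8,"y":1,"z":4.5,"ax":0.0025,"ay":0,"az":-0.011,"fingers":1},{"x":3.8,"y":1,"z":6,"ax":0.0025,"ay":0,"az":-0.011,"fingers":1},{"x":3.8,"y":1,"z":7.5,"ax":0.0025,"ay":0,"az":-0.011,"fingers":1},{"x":3.8,"y":1,"z":9,"ax":0.0025,"ay":0,"az":-0.011,"fingers":1},{"x":3.8,"y":1,"z":10.5,"ax":0.0025,"ay":0,"az":-0.011,"fingers":1},{"x":3.8,"y":1,"z":11.6,"ax":0.0025,"ay":0,"az":-0.011,"fingers":1},{"x":3.8,"y":1,"z":12.2,"ax":0.0025,"ay":0,"az":-0.011,"fingers":1},{"x":3.8,"y":1,"z":12.3,"ax":0.0025,"ay":0,"az":-0.011,"fingers":1}]'

```text
clock: 11.3
tcp_pos: [0.6305, 0.0981, 0.1387]
tcp_rot: [-2.099, -2.335, 0.005]
wrist_force: [-0.0, 0.5, -1.2]
opening: 0.0455
grip_force: 31.0
```

```bash
python3 -c "
from st import *
to([.6303,.1029],.109,.1126)
import cv2
c=arm.camera('side');p=proj(c,arm.observe()['tcp_pos'])[0].astype(int)
i=c['color'][p[1]-70:p[1]+50,p[0]-80:p[0]+80,::-1];cv2.imwrite('pics/s4.png',cv2.resize(i,None,fx=4,fy=4))
"
```

```text
shift [0.479 0.043 2.966] turn [-0.0035  0.0006 -0.0066] at [0.63047612 0.09812347 0.13866572]
```

View pics/s4.png

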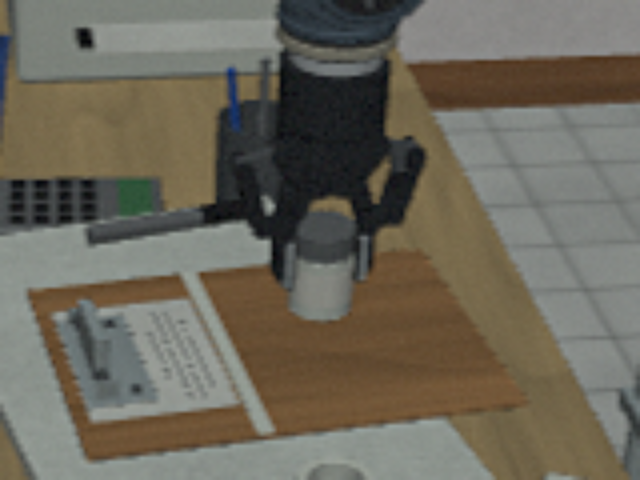

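The jar hangs upright over the outer part of the board, clear of the tape. I'll lower it slowly.

Call:
arm_command --motion '[{"x":0.3,"y":0,"z":0.4,"ax":-0.002,"ay":0,"az":-0.005,"fingers":1},{"x":0.5,"y":0,"z":0.8,"ax":-0.003,"ay":0,"az":-0.005,"fingers":1},{"x":0.5,"y":0,"z":1.2,"ax":-0.003,"ay":0,"az":-0.005,"fingers":1},{"x":0.5,"y":0,"z":1.6,"ax":-0.003,"ay":0,"az":-0.005,"fingers":1},{"x":0.5,"y":0,"z":1.9,"ax":-0.003,"ay":0,"az":-0.005,"fingers":1},{"x":0.5,"y":0,"z":2.1,"ax":-0.003,"ay":0,"az":-0.005,"fingers":1},{"x":0.5,"y":0,"z":2.3,"ax":-0.003,"ay":0,"az":-0.005,"fingers":1},{"x":0.5,"y":0,"z":2.45,"ax":-0.003,"ay":0,"az":-0.005,"fingers":1},{"x":0.5,"y":0,"z":2.55,"ax":-0.003,"ay":0,"az":-0.005,"fingers":1},{"x":0.5,"y":0,"z":2.65,"ax":-0.003,"ay":0,"az":-0.005,"fingers":1},{"x":0.5,"y":0,"z":2.7,"ax":-0.003,"ay":0,"az":-0.005,"fingers":1},{"x":0.5,"y":0,"z":2.7,"ax":-0.003,"ay":0,"az":-0.005,"fingers":1}]'

```text
clock: 12.35
tcp_pos: [0.6305, 0.1035, 0.1131]
tcp_rot: [2.093, 2.341, 0.001]
wrist_force: [-0.2, -0.2, 0.1]
opening: 0.0459
grip_force: 31.0
```

Call:
arm_command --motion '[{"x":0,"y":0,"z":0.05,"ax":0,"ay":0,"az":0,"fingers":1},{"x":0,"y":0,"z":0.1,"ax":0,"ay":0,"az":0,"fingers":1},{"x":0,"y":0,"z":0.15,"ax":0,"ay":0,"az":0,"fingers":1},{"x":0,"y":0,"z":0.15,"ax":0,"ay":0,"az":0,"fingers":1}]'

```text
clock: 12.68
tcp_pos: [0.6304, 0.1035, 0.1115]
tcp_rot: [2.093, 2.341, 0.001]
wrist_force: [-1.1, -0.1, -0.6]
opening: 0.0457
grip_force: 31.0
```

Call:
arm_command --motion '[{"x":0,"y":0,"z":0.05,"ax":0,"ay":0,"az":0,"fingers":1},{"x":0,"y":0,"z":0.1,"ax":0,"ay":0,"az":0,"fingers":1},{"x":0,"y":0,"z":0.15,"ax":0,"ay":0,"az":0,"fingers":1},{"x":0,"y":0,"z":0.15,"ax":0,"ay":0,"az":0,"fingers":1}]'

```text
clock: 13.02
tcp_pos: [0.6304, 0.1036, 0.11]
tcp_rot: [2.093, 2.341, 0.001]
wrist_force: [0.2, 0.5, -0.3]
opening: 0.0464
grip_force: 31.0
```

Call:
arm_command --motion '[{"x":0,"y":0,"z":0.03,"ax":0,"ay":0,"az":0,"fingers":1},{"x":0,"y":0,"z":0.06,"ax":0,"ay":0,"az":0,"fingers":1},{"x":0,"y":0,"z":0.08,"ax":0,"ay":0,"az":0,"fingers":1},{"x":0,"y":0,"z":0.08,"ax":0,"ay":0,"az":0,"fingers":1}]'

```text
clock: 13.35
tcp_pos: [0.6305, 0.1035, 0.1093]
tcp_rot: [2.093, 2.341, 0.001]
wrist_force: [0.5, 0.8, -0.3]
opening: 0.0458
grip_force: 31.0
```

Call:
arm_command --motion '[{"x":0,"y":0,"z":0.02,"ax":0,"ay":0,"az":0,"fingers":1},{"x":0,"y":0,"z":0.04,"ax":0,"ay":0,"az":0,"fingers":1},{"x":0,"y":0,"z":0.06,"ax":0,"ay":0,"az":0,"fingers":1},{"x":0,"y":0,"z":0.06,"ax":0,"ay":0,"az":0,"fingers":1}]'

```text
clock: 13.68
tcp_pos: [0.6306, 0.1036, 0.109]
tcp_rot: [2.093, 2.341, 0.001]
wrist_force: [-0.6, -1.1, 2.8]
opening: 0.0457
grip_force: 30.6
```

Call:
arm_command --motion '[{"x":0,"y":0,"z":0.02,"ax":0,"ay":0,"az":0,"fingers":1},{"x":0,"y":0,"z":0.04,"ax":0,"ay":0,"az":0,"fingers":1},{"x":0,"y":0,"z":0.06,"ax":0,"ay":0,"az":0,"fingers":1},{"x":0,"y":0,"z":0.06,"ax":0,"ay":0,"az":0,"fingers":1}]'

```text
clock: 14.02
tcp_pos: [0.6307, 0.1036, 0.109]
tcp_rot: [2.093, 2.341, 0.002]
wrist_force: [-2.0, -0.8, 8.3]
opening: 0.0462
grip_force: 30.2
```

Contact. Releasing now.

Call:
arm_command --motion '[{"x":0,"y":0,"z":-0.05,"ax":0,"ay":0,"az":0,"fingers":1},{"x":0,"y":0,"z":-0.05,"ax":0,"ay":0,"az":0,"fingers":0.5},{"x":0,"y":0,"z":-0.05,"ax":0,"ay":0,"az":0,"fingers":0.4},{"x":0,"y":0,"z":-0.05,"ax":0,"ay":0,"az":0,"fingers":0.3},{"x":0,"y":0,"z":-0.05,"ax":0,"ay":0,"az":0,"fingers":0.2},{"x":0,"y":0,"z":-0.05,"ax":0,"ay":0,"az":0,"fingers":0.1},{"x":0,"y":0,"z":-0.05,"ax":0,"ay":0,"az":0,"fingers":0},{"x":0,"y":0,"z":-0.05,"ax":0,"ay":0,"az":0,"fingers":0},{"x":0,"y":0,"z":-0.05,"ax":0,"ay":0,"az":0,"fingers":0},{"x":0,"y":0,"z":-0.05,"ax":0,"ay":0,"az":0,"fingers":0}]' --squeeze 20

```text
clock: 14.85
tcp_pos: [0.6305, 0.1035, 0.1086]
tcp_rot: [2.093, 2.341, 0.001]
wrist_force: [0.4, 0.0, 0.3]
opening: 0.0854
grip_force: 0.0
```

Call:
arm_command --motion '[{"x":0,"y":0,"z":-0.5,"ax":0,"ay":0,"az":0,"fingers":0},{"x":0,"y":0,"z":-1.5,"ax":0,"ay":0,"az":0,"fingers":0},{"x":0,"y":0,"z":-3,"ax":0,"ay":0,"az":0,"fingers":0},{"x":0,"y":0,"z":-4.5,"ax":0,"ay":0,"az":0,"fingers":0},{"x":0,"y":0,"z":-6,"ax":0,"ay":0,"az":0,"fingers":0},{"x":0,"y":0,"z":-7.5,"ax":0,"ay":0,"az":0,"fingers":0},{"x":0,"y":0,"z":-9,"ax":0,"ay":0,"az":0,"fingers":0},{"x":0,"y":0,"z":-10,"ax":0,"ay":0,"az":0,"fingers":0},{"x":0,"y":-3,"z":-11,"ax":0,"ay":0,"az":0,"fingers":0},{"x":0,"y":-6,"z":-11.5,"ax":0,"ay":0,"az":0,"fingers":0},{"x":0,"y":-9,"z":-11.5,"ax":0,"ay":0,"az":0,"fingers":0},{"x":0,"y":-11,"z":-11.5,"ax":0,"ay":0,"az":0,"fingers":0}]'

```text
clock: 15.85
tcp_pos: [0.5188, 0.0912, 0.2242]
tcp_rot: [2.093, 2.341, 0.001]
wrist_force: [-0.5, 0.3, -0.8]
opening: 0.0854
grip_force: 0.0
```

```bash
python3 -c "
from st import *
import cv2
to([.4659,.0844],.15,.1126)
c=arm.camera('wrist');cv2.imwrite('pics/w5.png',c['color'][:,:,::-1]);np.savez('pics/w5.npz',**c)
d=np.array([np.cos(.1126),np.sin(.1126)]);n=np.array([-d[1],d[0]]);T=np.array([.5627,.0953])
P=lambda a,b,z:np.r_[T+a*d+b*n,z]
print('tape L,R',proj(c,[P(0,.1125,.09),P(0,-.1125,.09)]),'lever top L,R,mid',proj(c,[P(-.0975,.028,.128),P(-.0975,-.028,.128)]), 'clip corners',proj(c,[P(-.125,.1125,.09),P(-.125,-.1125,.09)]),'jar lid',proj(c,[.6305,.1036,.156]))
"
```

```text
shift [-0.076 -5.349  7.413] turn [ 0.0017  0.0006 -0.0007] at [0.51883654 0.09115258 0.22422421]
tape L,R [[333.41206393  70.83316753]
 [323.07107848 301.20356615]] lever top L,R,mid [[215.26219213 178.25227669]
 [219.51320674 242.3603168 ]] clip corners [[185.60035276  70.95756239]
 [205.49842844 301.45582881]] jar lid [[432.48654203 221.55439493]]
```

View pics/w5.png

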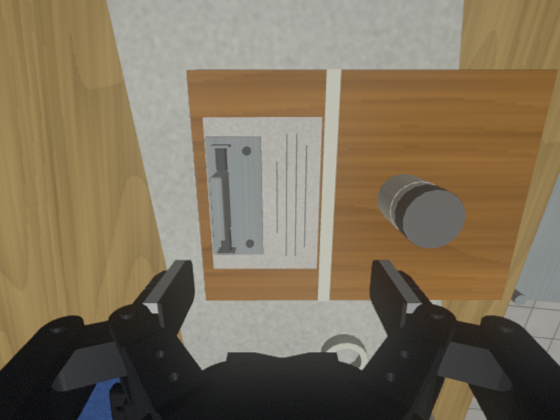

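The wrist view confirms the measurements: tape ends at (333,70) and (324,300), as predicted. The jar is standing, with its lid at (431,217). Lever is at x≈218, rows 172–250. Next I'll move over the lever and go down.

Call:
arm_command --motion '[{"x":0,"y":-2,"z":0,"ax":0,"ay":0,"az":0,"fingers":0},{"x":0,"y":-4,"z":0,"ax":0,"ay":0,"az":0,"fingers":0},{"x":0,"y":-5.3,"z":1,"ax":0.0015,"ay":0,"az":0,"fingers":0},{"x":-0.1,"y":-5.4,"z":3,"ax":0.0015,"ay":0,"az":0,"fingers":0},{"x":-0.1,"y":-5.4,"z":5,"ax":0.0015,"ay":0,"az":0,"fingers":0},{"x":-0.1,"y":-5.4,"z":7,"ax":0.0015,"ay":0,"az":0,"fingers":0},{"x":-0.1,"y":-5.4,"z":9,"ax":0.0015,"ay":0,"az":0,"fingers":0},{"x":-0.1,"y":-5.4,"z":10.5,"ax":0.0015,"ay":0,"az":0,"fingers":0},{"x":-0.1,"y":-5.4,"z":11.5,"ax":0.0015,"ay":0,"az":0,"fingers":0},{"x":-0.1,"y":-5.4,"z":12.2,"ax":0.0015,"ay":0,"az":0,"fingers":0},{"x":-0.1,"y":-5.4,"z":12.4,"ax":0.0015,"ay":0,"az":0,"fingers":0},{"x":-0.1,"y":-5.4,"z":12.4,"ax":0.0015,"ay":0,"az":0,"fingers":0}]'

```text
clock: 16.9
tcp_pos: [0.4678, 0.0843, 0.0995]
tcp_rot: [2.093, 2.342, -0.001]
wrist_force: [-0.2, -0.7, 0.9]
opening: 0.0854
grip_force: 0.0
```

Call:
arm_command --motion '[{"x":0,"y":0,"z":0,"ax":0,"ay":0,"az":0,"fingers":0.3},{"x":0,"y":0,"z":0,"ax":0,"ay":0,"az":0,"fingers":0.5},{"x":0,"y":0,"z":0,"ax":0,"ay":0,"az":0,"fingers":0.6},{"x":0,"y":0,"z":0,"ax":0,"ay":0,"az":0,"fingers":0.7},{"x":0,"y":0,"z":0,"ax":0,"ay":0,"az":0,"fingers":0.74},{"x":0,"y":0,"z":0,"ax":0,"ay":0,"az":0,"fingers":0.78},{"x":0,"y":0,"z":0,"ax":0,"ay":0,"az":0,"fingers":0.82},{"x":0,"y":0,"z":0,"ax":0,"ay":0,"az":0,"fingers":0.86},{"x":0,"y":0,"z":0,"ax":0,"ay":0,"az":0,"fingers":0.9},{"x":0,"y":0,"z":0,"ax":0,"ay":0,"az":0,"fingers":0.94},{"x":0,"y":0,"z":0,"ax":0,"ay":0,"az":0,"fingers":1},{"x":0,"y":0,"z":0,"ax":0,"ay":0,"az":0,"fingers":1}]' --squeeze 20

```text
clock: 17.9
tcp_pos: [0.4673, 0.0842, 0.0994]
tcp_rot: [-2.094, -2.342, 0.001]
wrist_force: [-5.3, -0.4, 3.6]
opening: 0.0096
grip_force: 20.6
```

```bash
python3 -c "
from st import *
s=arm.observe();print(s['tcp_pos'],s['wrist_force'],s['wrist_torque'],s['opening'],s['grip_force'])"
```

```text
[0.46732154 0.08423346 0.09936255] [-5.29560831 -0.4021596   3.58284055] [-0.02731668  0.64069711  0.07409078] 0.009607305734817703 20.594753623008728
```

Lever gripped at 9.6 mm. I'll firm the grip and slide out gradually while turning about 5°.

Call:
arm_command --motion '[{"x":0,"y":0,"z":0,"ax":0,"ay":0,"az":0,"fingers":1},{"x":0,"y":0,"z":0.02,"ax":0,"ay":0,"az":0,"fingers":1},{"x":0,"y":0,"z":0.04,"ax":0,"ay":0,"az":0,"fingers":1},{"x":0,"y":0.05,"z":0.04,"ax":0,"ay":0,"az":0,"fingers":1},{"x":0,"y":0.15,"z":0.04,"ax":0,"ay":0,"az":-0.001,"fingers":1},{"x":0,"y":0.3,"z":0.04,"ax":0,"ay":0,"az":-0.002,"fingers":1},{"x":0.01,"y":0.5,"z":0.04,"ax":0,"ay":0,"az":-0.004,"fingers":1},{"x":0.01,"y":0.7,"z":0.04,"ax":0,"ay":0,"az":-0.006,"fingers":1},{"x":0.02,"y":0.9,"z":0.04,"ax":0,"ay":0,"az":-0.008,"fingers":1},{"x":0.02,"y":1.1,"z":0.04,"ax":0,"ay":0,"az":-0.01,"fingers":1},{"x":0.02,"y":1.3,"z":0.04,"ax":0,"ay":0,"az":-0.012,"fingers":1},{"x":0.02,"y":1.4,"z":0.04,"ax":0,"ay":0,"az":-0.013,"fingers":1}]' --squeeze 60

```text
clock: 18.9
tcp_pos: [0.4811, 0.0859, 0.0995]
tcp_rot: [-2.079, -2.355, 0.002]
wrist_force: [-10.0, -1.4, 15.6]
opening: 0.0085
grip_force: 61.2
```

Call:
arm_command --motion '[{"x":0,"y":0.15,"z":-0.01,"ax":0,"ay":0,"az":-0.001,"fingers":1},{"x":0,"y":0.35,"z":-0.02,"ax":0,"ay":0,"az":-0.003,"fingers":1},{"x":0,"y":0.6,"z":-0.03,"ax":0,"ay":0,"az":-0.005,"fingers":1},{"x":0,"y":0.85,"z":-0.04,"ax":0,"ay":0,"az":-0.007,"fingers":1},{"x":0,"y":1.1,"z":-0.04,"ax":0,"ay":0,"az":-0.009,"fingers":1},{"x":0,"y":1.35,"z":-0.04,"ax":0,"ay":0,"az":-0.011,"fingers":1},{"x":0,"y":1.6,"z":-0.04,"ax":0,"ay":0,"az":-0.013,"fingers":1},{"x":0,"y":1.85,"z":-0.04,"ax":0,"ay":0,"az":-0.015,"fingers":1},{"x":0,"y":2.1,"z":-0.04,"ax":0,"ay":0,"az":-0.017,"fingers":1},{"x":0,"y":2.35,"z":-0.04,"ax":0,"ay":0,"az":-0.019,"fingers":1},{"x":0,"y":2.6,"z":-0.04,"ax":0,"ay":0,"az":-0.02,"fingers":1},{"x":0,"y":2.8,"z":-0.04,"ax":0,"ay":0,"az":-0.021,"fingers":1}]'

```text
clock: 19.9
tcp_pos: [0.5092, 0.0894, 0.0995]
tcp_rot: [-2.054, -2.377, 0.002]
wrist_force: [-6.3, -1.5, 6.9]
opening: 0.0092
grip_force: 59.8
```

Call:
arm_command --motion '[{"x":0,"y":0.2,"z":0,"ax":0,"ay":0,"az":-0.002,"fingers":1},{"x":0,"y":0.45,"z":0,"ax":0,"ay":0,"az":-0.004,"fingers":1},{"x":-0.01,"y":0.7,"z":0,"ax":0,"ay":0,"az":-0.006,"fingers":1},{"x":-0.02,"y":0.95,"z":0,"ax":0,"ay":0,"az":-0.008,"fingers":1},{"x":-0.02,"y":1.2,"z":0,"ax":0,"ay":0,"az":-0.01,"fingers":1},{"x":-0.03,"y":1.45,"z":0,"ax":0,"ay":0,"az":-0.012,"fingers":1},{"x":-0.03,"y":1.7,"z":0,"ax":0,"ay":0,"az":-0.014,"fingers":1},{"x":-0.04,"y":1.95,"z":0,"ax":0,"ay":0,"az":-0.016,"fingers":1},{"x":-0.04,"y":2.2,"z":0,"ax":0,"ay":0,"az":-0.018,"fingers":1},{"x":-0.05,"y":2.45,"z":0,"ax":0,"ay":0,"az":-0.02,"fingers":1},{"x":-0.05,"y":2.7,"z":0,"ax":0,"ay":0,"az":-0.022,"fingers":1},{"x":-0.06,"y":2.9,"z":0,"ax":0,"ay":0,"az":-0.024,"fingers":1}]'

```text
clock: 20.9
tcp_pos: [0.538, 0.0931, 0.0995]
tcp_rot: [-2.025, -2.402, 0.002]
wrist_force: [-5.8, -1.3, 7.0]
opening: 0.0095
grip_force: 59.7
```

Call:
arm_command --motion '[{"x":0,"y":0.2,"z":0,"ax":0,"ay":0,"az":-0.002,"fingers":1},{"x":-0.01,"y":0.45,"z":0,"ax":0,"ay":0,"az":-0.004,"fingers":1},{"x":-0.02,"y":0.7,"z":0,"ax":0,"ay":0,"az":-0.006,"fingers":1},{"x":-0.03,"y":0.95,"z":0,"ax":0,"ay":0,"az":-0.008,"fingers":1},{"x":-0.04,"y":1.2,"z":0,"ax":0,"ay":0,"az":-0.01,"fingers":1},{"x":-0.05,"y":1.45,"z":0,"ax":0,"ay":0,"az":-0.012,"fingers":1},{"x":-0.06,"y":1.7,"z":0,"ax":0,"ay":0,"az":-0.014,"fingers":1},{"x":-0.07,"y":1.95,"z":0,"ax":0,"ay":0,"az":-0.016,"fingers":1},{"x":-0.08,"y":2.2,"z":0,"ax":0,"ay":0,"az":-0.018,"fingers":1},{"x":-0.09,"y":2.45,"z":0,"ax":0,"ay":0,"az":-0.02,"fingers":1},{"x":-0.09,"y":2.65,"z":0,"ax":0,"ay":0,"az":-0.022,"fingers":1},{"x":-0.1,"y":2.8,"z":0,"ax":0,"ay":0,"az":-0.024,"fingers":1}]'

```text
clock: 21.9
tcp_pos: [0.5657, 0.0968, 0.0995]
tcp_rot: [1.996, 2.426, -0.002]
wrist_force: [-5.7, -0.3, 5.7]
opening: 0.0092
grip_force: 59.7
```

```bash
python3 -c "
from st import *
import cv2
s=arm.observe();print(s['wrist_force'],s['wrist_torque'])
to([.5829+.0009,.0995],.0995,.2013)
c=arm.camera('top');cv2.imwrite('pics/t6.png',cv2.resize(c['color'][85:275,145:365,::-1],None,fx=3,fy=3,interpolation=cv2.INTER_CUBIC));np.savez('pics/t6.npz',**c)
"
```

```text
[-5.65193869 -0.28443683  5.73023085] [-0.19364436  0.83125062 -0.01539396]
shift [-0.083  1.825 -0.002] turn [-0.0008  0.0006 -0.0075] at [0.56573211 0.09679982 0.09949788]
```

View pics/t6.png

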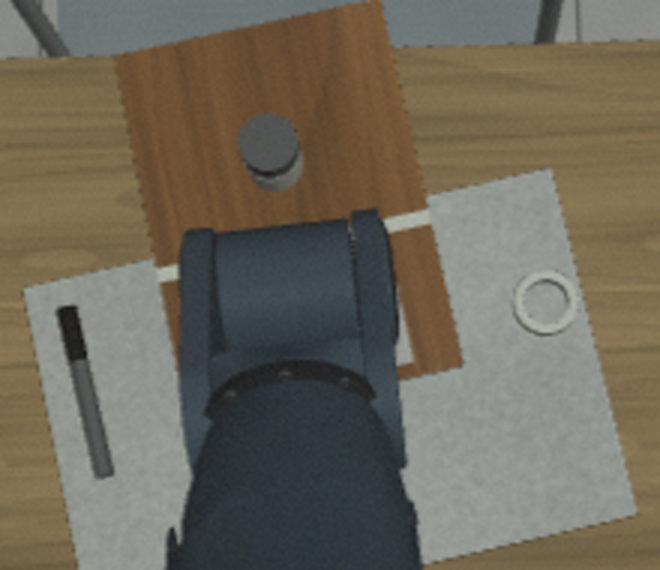

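Top crop: the jar stands at (270,145), the tape ends are at (157,275) and (430,215), and the edge runs from (23,289) to (551,169). Marker and roll are where they were.

Run:
```python
from h import *
T=dict(np.load("pics/t6.npz"));cv=lambda p:(np.array(p,float)+.5)/3-.5+[145,85]
e=ray(T,cv([(23,289),(551,169)]),.085)[:,:2];t=ray(T,cv([(157,275),(430,215)]),.09)[:,:2]
a=(e[0]-e[1])/np.linalg.norm(e[0]-e[1]);n=np.array([a[1],-a[0]])
print(e,t,np.linalg.norm(t[0]-t[1]),(t-e[0])@n*1000,np.degrees(np.arctan2(n[1],n[0])))
m=t.mean(0);print("mid",m,"expected from fit", np.array([.5657-.0009,.0968])+.0975*np.array([np.cos(.194),np.sin(.194)]))
# refine with full-res subpixel edges: row of strongest gray gradient
import cv2
g=cv2.cvtColor(T["color"],cv2.COLOR_RGB2GRAY).astype(float)
def col(u,v0,v1): 
    p=g[v0:v1,u-0]; return p.round().astype(int)
for u in(157,165,175,186,190): print(u,col(u,165,190) if u<192 else 0)
for u in(292,300,310,320): print(u,col(u,135,160))
for u in(199,202,283,286): print(u,col(u,145,185))
```

```text
[[ 0.63366661  0.3359204 ]
 [ 0.72126439 -0.0941796 ]] [[0.64109825 0.22646434]
 [0.6844151  0.00529187]] 0.22537438701769621 [-14.56215013 -16.25635557] 11.51188836912653
mid [0.66275667 0.1158781 ] expected from fit [0.66047099 0.11559658]
157 [104 101  99 100 111 113 116 116 119 112 108 107 111 109 117 148 148 150
 150 149 151 150 152 153 147]
165 [103 100  98 110 110 114 117 115 115 116 108 108 117 147 150 151 148 149
 148 150 144 139  76  28  33]
175 [101  99  98 100 110 114 114 114 106 105 102 140 146 146 148 149 146 142
 142 144 148 149 149 147 144]
186 [105 100 102 108 101 105 103 107 119 147 150 149 151 150 151 150 148 148
 146 147 145 146 145 148 145]
190 [105 103 103 105 105 104 107 112 146 143 145 146 142 143 146 147 145 146
 143 142 145 145 146 146 147]
292 [108 107 112 113 111 103 102 108 107 109 113 108 107 114 141 150 155 155
 158 160 160 154 152 150 149]
300 [104 106 110 116 113 107 106 108 108 112 114 109 122 152 151 148 149 148
 150 153 153 150 144 147 145]
310 [106 108 110 112 112 107 106 110 108 120 142 151 148 147 148 145 143 151
 149 148 145 146 151 151 147]
320 [107 106 109 110 113 105 106 104 154 151 151 150 146 149 152 154 154 154
 153 148 146 148 150 150 152]
199 [ 89  90  87  87  87  86  85  84  82  85  80  78  78  80  79  81  79  80
  77  81  78  77  80  80  76  80  80  79  92 163 173 173 171 165  90  87
  91  90  98 109]
202 [ 82  83  83  84  83  79  83  87  87  90  92  91  88  91  92  92  89  91
  88  88  86  84  86  84  83  81  82  89 133 173 174 172 167 124  79  81
  79  82  81  80]
283 [ 91  95  90  93  88  89  90  92  91  94 126 173 174 171 170 138  87  86
  85  85  91  88  89  92  89  92  92  94  93  92  92  91  90  93  89  93
  94  91  91  89]
286 [106 103 107  88 101 100 100  90  93 107 167 172 174 172 167  96  92  91
  93  90  90  90  89  90  87  88  85  87  87  87  88  90  88  91  93  92
  90  91  91  92]
```

```bash
cat >> h.py <<'E'
def edgeoff(c,edge,tape):
    e=ray(c,edge,.085)[:,:2];t=ray(c,tape,.09)[:,:2]
    k=np.polyfit(e[:,1],e[:,0],1);th=-np.arctan(k[0]);kt=np.polyfit(t[:,1],t[:,0],1)
    print("edge az",th,"tape az",-np.arctan(kt[0]),"res mm",(e[:,0]-np.polyval(k,e[:,1]))*1e3,"offset mm",(t[:,0]-np.polyval(k,t[:,1]))*np.cos(th)*1e3,"edge x at y=.12",np.polyval(k,.12))
E
python3 - <<'E'
from h import *
T=dict(np.load("pics/t6.npz"))
edgeoff(T,[(157,179.4),(165,177.4),(175,175.7),(186,173.4),(190,172.5),(292,148.55),(300,147.2),(310,144.4),(320,142.5)],[(199,176),(202,175.45),(283,157.55),(286,156.95)])
E
```

```text
edge az 0.20238521796741388 tape az 0.19351978360982536 res mm [ 0.67894126  1.10085716 -0.35734112 -0.89460049 -0.93205351  0.60135139
 -0.59525872  0.68240323 -0.2842992 ] offset mm [-15.65111923 -15.98189748 -17.54814522 -17.75883134] edge x at y=.12 0.6786140509630624
```

Call:
arm_command --motion '[{"x":0,"y":0.15,"z":0,"ax":0,"ay":0,"az":-0.001,"fingers":1},{"x":0,"y":0.3,"z":0,"ax":0,"ay":0,"az":-0.002,"fingers":1},{"x":0,"y":0.5,"z":0,"ax":0,"ay":0,"az":-0.003,"fingers":1},{"x":0,"y":0.7,"z":0,"ax":0,"ay":0,"az":-0.004,"fingers":1},{"x":0,"y":0.9,"z":0,"ax":0,"ay":0,"az":-0.005,"fingers":1},{"x":0,"y":1.1,"z":0,"ax":0,"ay":0,"az":-0.006,"fingers":1},{"x":0,"y":1.3,"z":0,"ax":0,"ay":0,"az":-0.007,"fingers":1},{"x":0,"y":1.45,"z":0,"ax":0,"ay":0,"az":-0.008,"fingers":1},{"x":0,"y":1.57,"z":0,"ax":0,"ay":0,"az":-0.009,"fingers":1},{"x":0,"y":1.65,"z":0,"ax":0,"ay":0,"az":-0.009,"fingers":1},{"x":0,"y":1.65,"z":0,"ax":0,"ay":0,"az":-0.009,"fingers":1},{"x":0,"y":1.65,"z":0,"ax":0,"ay":0,"az":-0.009,"fingers":1}]'

```text
clock: 22.95
tcp_pos: [0.582, 0.1, 0.0995]
tcp_rot: [1.985, 2.435, -0.001]
wrist_force: [-4.3, -1.0, 4.3]
opening: 0.0091
grip_force: 59.6
```

Run:
```python
from h import *
from plant import arm
import cv2
s=arm.observe();print(s["tcp_pos"],s['wrist_force'],s['wrist_torque'])
a=cv2.resize(arm.camera("side")["color"][150:250,215:365,::-1],None,fx=4,fy=4,interpolation=cv2.INTER_CUBIC);cv2.imwrite("pics/s7.png",a)
T=arm.camera("top");np.savez("pics/t7.npz",**T)
g=cv2.cvtColor(T["color"],cv2.COLOR_RGB2GRAY).astype(int)
for u in(157,165,175,184): print(u,g[168:184,u])
for u in(292,300,310,320): print(u,g[138:154,u])
for u in(195,198): print(u,g[158:184,u])
for u in(278,281,284): print(u,g[140:166,u])
```

```text
[0.58200751 0.0999942  0.09951376] [-4.31388892 -1.04263316  4.33078859] [-0.12943736  0.6306563   0.02329568]
157 [100 110 113 116 119 119 111 109 108 111 113 118 149 150 153 152]
165 [110 112 114 115 120 116 116 109 106 116 148 151 151 150 150 150]
175 [101 109 114 116 115 107 108  97 144 146 149 149 149 146 144 144]
184 [105 103 101 105 106  99 147 146 149 150 146 144 146 147 149 148]
292 [115 113 105 106 108 108 109 111 111 108 115 145 152 156 157 157]
300 [114 114 109 103 107 110 110 113 111 122 153 152 152 147 149 152]
310 [112 112 106 106 110 111 118 145 150 149 148 148 148 145 152 150]
320 [111 110 106 107 102 153 150 152 151 148 151 151 155 155 154 153]
195 [ 83  86  83  85  85  86  88  81  86  99 131 133 133 138 148 149 150 146
 148 149 150 148 148 146 145 144]
198 [ 81  79  80  80  79  82  80  79  81  97 174 175 176 170 152  82  85  84
  83  86  93  90  97 108 120 121]
278 [ 90  89  90  90  91  92  92  92  96 133 175 173 172 171 134  93  95  95
  93  94  94  95  93  96  89  88]
281 [ 92  91  91  93  92  91  89  89 101 168 174 174 174 167  89  86  87  85
  90  87  92  91  92  96  93  94]
284 [104 101  84  99 103  92  93 103 150 174 171 175 168 117  89  92  90  91
  93  92  90  88  89  90  89  88]
```

View pics/s7.png

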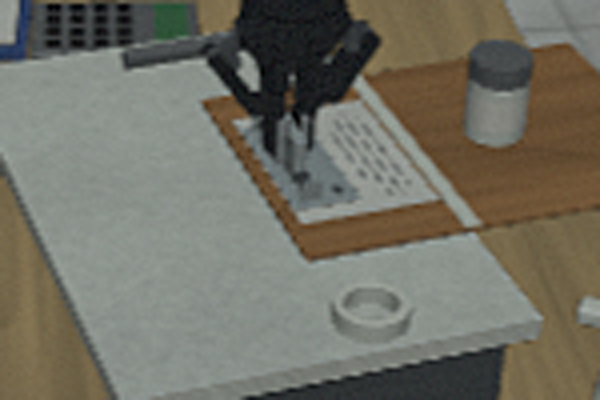

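Run:
```python
from h import *
T=dict(np.load("pics/t7.npz"))
edgeoff(T,[(157,179.4),(165,177.4),(175,175.65),(184,173.6),(292,148.5),(300,147.2),(310,144.4),(320,142.5)],[(198,169.9),(278,151.5),(281,150.95),(284,150.2)])
```

```text
edge az 0.20156216769089316 tape az 0.2027063382527403 res mm [ 0.28207324  0.72066329 -0.59257327 -0.59577881  0.61177484 -0.69266604
  0.60608445 -0.3395777 ] offset mm [-0.63745987 -0.2296457  -0.55479676 -0.39355624] edge x at y=.12 0.6788354668102874
```

The tape is within 0.5 mm and 0.1° of the edge, the jar is standing, and the board is held with light downward pressure. Handing in.

```bash
python3 -c "
from plant import arm
print(arm.finish_job())"
```

```text
the job is handed in; nothing more can be done
None
```

The job is handed in: the jar was held at about 45°, levelled and set on the outer part of the clipboard; the board was slid out until the tape lay within about 0.5 mm of the shelf edge, and the gripper still holds it by the clip.

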